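# Sort sanding blocks by how they drag

### The arm

A 6-joint arm with a two-finger parallel gripper is mounted at the origin on a cart in front of the work surface, level with it; the furniture and walls round the work are solid. World frame = base frame: x ahead of the robot, y to its left, z up, the work surface at z = 0. Lengths are in m, angles in rad, forces in N, time in s.
With the tool pointing down it reaches from about 0.3 to 1 m from the base axis. Payload 5.1 kg.
Tool frame: the origin (TCP) lies at the centre of the arm's flange, where the gripper is bolted on; the fingertips stand r.tips_ahead ahead of it and the grasp point (between the pads) lies 171 mm ahead of it (r.tips_ahead is the distance from the TCP to the fingertips, in m); z points along the fingers, y is the direction in which the jaws open and shut (so a half turn about z gives the same grasp; the last joint's range is limited). The gripper opens to 95 mm and grips with 3 to 60 N. Pads are 20 mm wide; open, the fingers measure 119 mm over their backs; the gripper's body (75 mm by 180 mm) begins 59 mm behind the grasp point.
Start: joints at [-1.293, 0.124, 1.65, -0, 1.367, -0.083], TCP at [0.229, -0.608, 0.405] pointing down, gripper open.
Joint ranges: [-2.61, 2.61], [-1.02, 2.33], [0.03, 2.71], [-1.35, 4.49], [0.32, 2.68], [-2.91, 2.91]. Speed limits (rad/s): [2.57, 2.57, 3.14, 3.14, 3.14, 3.14].

### API

Orientations are given as a unit quaternion [w, x, y, z].
In Python, from plant import r, vision gives the robot as it stands. The module is installed in compiled form; this text tells all that it offers. Calls block until the motion is done:
- r.move_pose(position, orientation): joint-space move of the TCP to a pose.
- r.move_straight(position, velocity=0.15, rotation=None, f_stop=None): straight line of the TCP; rotation=None keeps the orientation; velocity is the mean speed in m/s. With f_stop (N) it stops when the force on the tool has changed by that much, and returns True; else False.
- r.movej(angles): joint-space move.
- r.gripper_to(opening): finger opening in m; the grip force is fixed at half the most; returns when the fingers have stopped.
- r.hold(seconds).
- r.solve_ik(position, orientation): joint angles nearest the present ones, or None.
- vision.get_image(name): name is "scene" or "top" or "wrist"; returns (picture, depth): 400x640x3 uint8, red, green, blue; 400x640 float32, m along the optical axis (not along the pixel's ray), 0 where there is no reading.
- vision.camera_model(name): a dict with "mtx" (3x3 intrinsics, pixels), "k1" (the pictures are not rectified: a ray, as slopes to the right and down, at radius r is drawn at 1 + k1 r^2 times it, then the intrinsics apply), "extrinsics" (4x4, takes a point from camera to world coordinates). Camera axes: x right, y down, z forward; pixel columns grow to the right and rows downward; lengths in m; the calibration is good to about 2 mm. A picture is of the moment at which its call begins: read the wrist's pose just before it. camera_model takes no time and is no camera call; for the wrist camera it gives the pose at the moment of the call.
A pose or a line that the arm cannot do raises r.MotionError and nothing moves.
- r.hand_in(): hands the job in, once; it reports no verdict.
Readings, each from a call of its own:
- r.get_t(): time.
- r.get_qpos(): joint angles.
- r.get_qd(): joint speeds.
- r.get_tau(): joint torques, N m.
- r.get_tcp_pos(): TCP position.
- r.get_ee_rot(): TCP orientation.
- r.get_ft_force(): force on the tool from outside, world axes, zero at the start.
- r.get_moment(): the same for the moment, N m.
- r.get_finger_gap(): finger opening in m.
Only numpy, scipy, OpenCV 4.12 (cv2) and the standard library are available. Lean on these libraries where they do the work, as an engineer would, in place of code of your own. Each camera call takes 0.05 s, during which the arm holds its last target.

### The job

The three sanding blocks look alike but their abrasive is worn to different degrees. First drag or push each of them at least 5 cm across the steel plate, without bearing down hard on it, and feel how strongly it resists; then lay the one that slides most easily flat in the red tray and the one that resists most flat in the green tray, without dropping them. Leave the one in between lying on the plate, never lifting it off, and do not disturb the other things on the bench.

Things in the scene. Friction and masses are not known exactly. Their poses are not given: they have to be found in the camera images.
- block_1: cork sanding block, heavy steel core, abrasive sheet below, slippery polished steel plates on its two ends, 56 mm (its x) by 94 mm (its y) by 27 mm high, 0.85 to 0.95 kg; origin at the centre of its underside, z up; its cork sides grip well across the 56 mm. Starts in a row of three along the plate's y, about 105 mm apart, long sides along the plate's x within 0.1 rad. The places of the three change from start to start
- block_2: cork sanding block, heavy steel core, abrasive sheet below, slippery polished steel plates on its two ends, 56 mm (its x) by 94 mm (its y) by 27 mm high, 0.85 to 0.95 kg; origin at the centre of its underside, z up; its cork sides grip well across the 56 mm. Sliding friction on the plate, whichever block has it: about 0.1 the most worn, 0.38 the half-worn, 0.9 the sharpest (all scaled together by up to 6 percent)
- block_3: cork sanding block, heavy steel core, abrasive sheet below, slippery polished steel plates on its two ends, 56 mm (its x) by 94 mm (its y) by 27 mm high, 0.85 to 0.95 kg; origin at the centre of its underside, z up; its cork sides grip well across the 56 mm. Pushed slowly without load, the three resist with about 0.9, 3.3 and 8 N while sliding (a tenth more or less), less once the push stops. The wear cannot be seen; weights differ by up to 5 percent at random
- test_plate: ground steel plate fixed on the bench, 250 mm (its x, pointing away from the robot) by 320 mm (its y) by 8 mm thick; origin at the centre of its underside, so its top is 8 mm above the origin; the blocks start near its middle line and have about 60 mm of room to slide either way along its x
- red_tray: red plastic tray, open on top, fixed to the bench, outside 150 by 150 mm, 25 mm high, walls and floor 4 mm thick; origin at the centre of its underside, sides along its x and y. Red and green tray swap places from start to start
- green_tray: green plastic tray, open on top, fixed to the bench, outside 150 by 150 mm, 25 mm high, walls and floor 4 mm thick; origin at the centre of its underside, sides along its x and y. Red and green tray swap places from start to start
- tape_measure: yellow and black tape measure, 62x80x32 mm, origin under its centre; a bystander, loose, to be left where it is
- marker_black: white and red marker pen lying on the bench, 17x135x16 mm, origin under its centre; a bystander, loose, to be left where it is
- pulley: white pulley standing on its flange, 42 mm across and 26 mm high, origin under its centre; a bystander, loose, to be left where it is

How it is judged:
On the way:
1. each of the three blocks has been moved at least 45 mm from its start and all three lie flat on the plate (distance of each of block_1, block_2, block_3 from where it was at the start of the episode above 0.045 m and x of block_1 in the frame of test_plate between -0.125 and 0.125 m and y of block_1 in the frame of test_plate between -0.16 and 0.16 m and z of block_1 in the frame of test_plate between -0.001 and 0.0125 m and angle between each of block_1, block_2, block_3's own z axis and vertical below 0.12 rad and x of block_2 in the frame of test_plate between -0.125 and 0.125 m and y of block_2 in the frame of test_plate between -0.16 and 0.16 m and z of block_2 in the frame of test_plate between -0.001 and 0.0125 m and x of block_3 in the frame of test_plate between -0.125 and 0.125 m and y of block_3 in the frame of test_plate between -0.16 and 0.16 m and z of block_3 in the frame of test_plate between -0.001 and 0.0125 m), for 0.1 s.
At the end, for the whole second after the job is handed in: The block that slides most easily lies flat inside the red tray, the one that resists most flat inside the green tray (within 50 mm of the tray's centre along each side, not tilted by more than 0.12 rad, resting on the floor), the one in between flat on the steel plate; all at rest and let go (x of sole_smooth in the frame of red_tray between -0.05 and 0.05 m and y of sole_smooth in the frame of red_tray between -0.05 and 0.05 m and z of sole_smooth in the frame of red_tray between -0.001 and 0.0105 m and angle between each of sole_smooth, sole_sharp, sole_half's own z axis and vertical below 0.12 rad and x of sole_sharp in the frame of green_tray between -0.05 and 0.05 m and y of sole_sharp in the frame of green_tray between -0.05 and 0.05 m and z of sole_sharp in the frame of green_tray between -0.001 and 0.0105 m and x of sole_half in the frame of test_plate between -0.125 and 0.125 m and y of sole_half in the frame of test_plate between -0.16 and 0.16 m and z of sole_half in the frame of test_plate between -0.001 and 0.0125 m and linear speed of each of block_1, block_2, block_3 below 0.02 m/s and contact force between the fingers and block_1 below 0.1 N and contact force between the fingers and block_2 below 0.1 N and contact force between the fingers and block_3 below 0.1 N); the robot touches nothing.
It fails at once if a block is pressed on the steel plate with more than 30 N, its own weight included, while it is dragged (8 to 45 mm from its start) ((contact force between block_1 and test_plate above 30 N and distance of block_1 from where it was at the start of the episode between 0.008 and 0.045 m) or (contact force between block_2 and test_plate above 30 N and distance of block_2 from where it was at the start of the episode between 0.008 and 0.045 m) or (contact force between block_3 and test_plate above 30 N and distance of block_3 from where it was at the start of the episode between 0.008 and 0.045 m)).
It fails at once if the block in between is lifted more than 10 mm off the plate (z of sole_half in the frame of test_plate above 0.0195 m).
It fails at once if a block is dropped: it is in the air, its underside more than 25 mm above the bench, and not held by the fingers ((height (world z) of block_1 above 0.025 m and contact force between the fingers and block_1 below 0.1 N) or (height (world z) of block_2 above 0.025 m and contact force between the fingers and block_2 below 0.1 N) or (height (world z) of block_3 above 0.025 m and contact force between the fingers and block_3 below 0.1 N)).
It fails at once if a bystander (tape measure, marker pen, pulley) is moved more than 20 mm (distance of any of tape_measure, marker_black, pulley from where it was at the start of the episode above 0.02 m).
It also fails if it takes over 72 s, if anything falls off the work surface, if the arm or the gripper's body presses on something with over 40 N, if the wrist force passes 120 N, or if a joint passes its speed limit or range.

## Working session

There is one attempt and no reset: what is moved stays moved. The work goes in short steps, each a Python script; the robot and the scene stay as the last script left them, time stands still between calls to the robot, and variables do not carry over. Pictures are saved under pics/ and viewed, and the job is handed in when it is done.

```bash
mkdir -p pics
cat > h.py <<'E'
import numpy as np, cv2
from plant import r, vision
def snap(name,fn):
    img,d=vision.get_image(name); m=vision.camera_model(name)
    cv2.imwrite('pics/'+fn+'.png',img[:,:,::-1]); np.savez('pics/'+fn+'.npz',img=img,d=d,K=m['mtx'],k1=m['k1'],E=m['extrinsics'])
    return img,d,m
def cloud(d,K,k1,E):
    h,w=d.shape; u,v=np.meshgrid(np.arange(w),np.arange(h))
    p=cv2.undistortPoints(np.stack([u,v],-1).reshape(-1,1,2).astype(np.float64),np.array(K,float),np.array([float(k1),0,0,0,0])).reshape(h,w,2)
    P=np.concatenate([p*d[...,None],d[...,None]],-1)
    E=np.array(E); return P@E[:3,:3].T+E[:3,3]
E
python3 - <<'E'
from h import *
print(r.get_t(),r.tips_ahead,r.get_tcp_pos(),r.get_ee_rot(),r.get_finger_gap(),r.get_ft_force())
for n in('top','scene'):
    i,d,m=snap(n,n+'0'); print(n,m)
E
```

```text
0.0 0.1901 [ 0.22934936 -0.60793039  0.40347228] [-1.05837554e-03  9.83773699e-01  1.79410627e-01 -1.26597607e-04] 0.09519941895462054 [-0.24322962  0.40561807  0.2897075 ]
top {'mtx': array([[372.64689054,   0.        , 323.93887239],
       [  0.        , 372.64689054, 210.77378079],
       [  0.        ,   0.        ,   1.        ]]), 'k1': -0.03768993586883151, 'extrinsics': array([[-0.00479   , -0.98609938,  0.16608752,  0.383204  ],
       [-0.99959621,  0.0093736 ,  0.02682459, -0.09871611],
       [-0.02800855, -0.16589196, -0.9857461 ,  1.09160366],
       [ 0.        ,  0.        ,  0.        ,  1.        ]])}
scene {'mtx': array([[384.33871652,   0.        , 317.90130966],
       [  0.        , 384.33871652, 195.24148474],
       [  0.        ,   0.        ,   1.        ]]), 'k1': 0.000988407212652561, 'extrinsics': array([[-0.55822402, -0.61727459,  0.5543988 , -0.17205495],
       [-0.82966173,  0.42083671, -0.36682131,  0.37537788],
       [-0.00688189, -0.66473193, -0.74705026,  1.01894782],
       [ 0.        ,  0.        ,  0.        ,  1.        ]])}
```

View pics/top0.png

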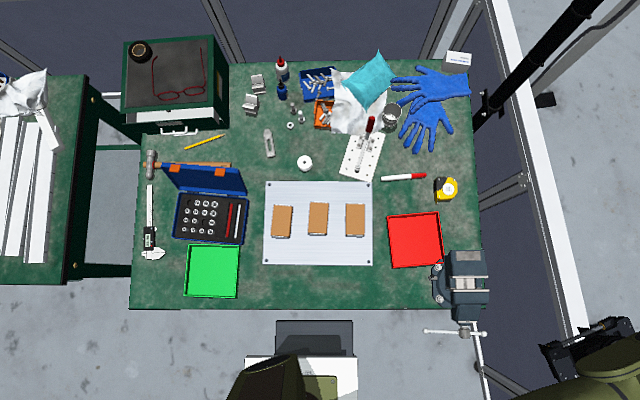

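View pics/scene0.png

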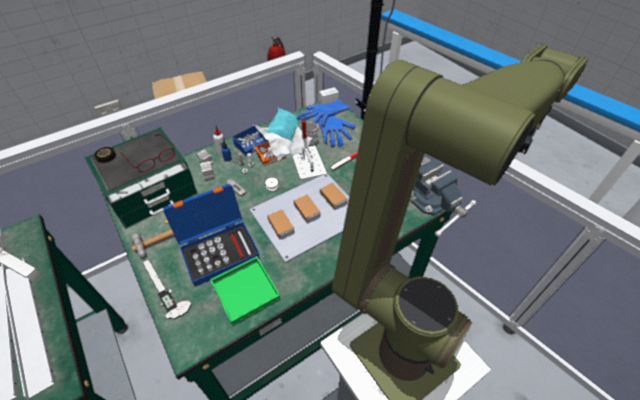

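The top view shows the three blocks at about (282,221), (319,218) and (355,220). The red tray is at (415,240) with a vise to its right, and the green tray is at (212,270) with the open blue case behind it. Next I'll compute the poses.

```bash
cat >> h.py <<'E'
def rects(img,d,m,show=True):
    P=cloud(d,m['mtx'],m['k1'],m['extrinsics']); hsv=cv2.cvtColor(img,cv2.COLOR_RGB2HSV)
    out={}
    H,S,V=[hsv[...,i].astype(int) for i in range(3)]; z=P[...,2]
    ms={'block':(H>8)&(H<22)&(S>90)&(z>.02)&(z<.06),'green':(H>50)&(H<75)&(S>160)&(V>150),'red':((H<4)|(H>176))&(S>200)&(V>120)}
    for k,mk in ms.items():
        mk=mk&(d>0)
        n,l,st,c=cv2.connectedComponentsWithStats(mk.astype(np.uint8))
        for i in range(1,n):
            if st[i,4]<250: continue
            pp=P[l==i]; zt=np.median(pp[:,2])
            rc=cv2.minAreaRect(pp[:,:2].astype(np.float32))
            out.setdefault(k,[]).append((rc,zt,c[i]))
            if show: print(k,'px',c[i].round(0),'ctr',np.round(rc[0],4),'size',np.round(rc[1],3),'ang',round(rc[2],1),'z',round(float(zt),4),st[i,4])
    return out,P
E
python3 - <<'E'
from h import *
f=np.load('pics/top0.npz'); m=dict(mtx=f['K'],k1=f['k1'],extrinsics=f['E'])
o,P=rects(f['img'],f['d'],m)
for px in [(268,184),(371,184),(266,262),(370,263),(304,163),(243,190),(205,180),(205,165),(240,170),(176,165),(445,188),(440,272),(460,265),(404,177),(370,125),(362,155)]:
    print(px,P[px[1],px[0]].round(3))
E
python3 -c "
import cv2;i=cv2.imread('pics/top0.png')[150:310,130:490];cv2.imwrite('pics/top0c.png',cv2.resize(i,(792,352),interpolation=cv2.INTER_CUBIC))"
```

```text
block px [318. 218.] ctr [ 0.5422 -0.0523] size [0.052 0.088] ang 85.6 z 0.0349 546
block px [281. 221.] ctr [0.5346 0.0537] size [0.052 0.088] ang 85.3 z 0.0349 553
block px [354. 219.] ctr [ 0.5371 -0.1575] size [0.049 0.087] ang 89.2 z 0.0352 543
green px [213. 272.] ctr [0.3912 0.2556] size [0.151 0.145] ang 87.9 z 0.0035 2358
red px [415. 239.] ctr [ 0.479  -0.3306] size [0.149 0.149] ang 4.7 z 0.004 2414
(268, 184) [0.649 0.099 0.006]
(371, 184) [ 0.645 -0.21   0.009]
(266, 262) [0.417 0.1   0.008]
(370, 263) [ 0.412 -0.201  0.008]
(304, 163) [ 0.716 -0.009 -0.002]
(243, 190) [0.624 0.165 0.041]
(205, 180) [0.645 0.264 0.082]
(205, 165) [0.663 0.237 0.165]
(240, 170) [0.695 0.186 0.003]
(176, 165) [0.663 0.312 0.17 ]
(445, 188) [ 0.626 -0.422  0.031]
(440, 272) [ 0.385 -0.396  0.025]
(460, 265) [ 0.402 -0.421  0.121]
(404, 177) [ 0.664 -0.308  0.014]
(370, 125) [ 0.779 -0.199  0.133]
(362, 155) [ 0.72  -0.181  0.055]
```

View pics/top0c.png

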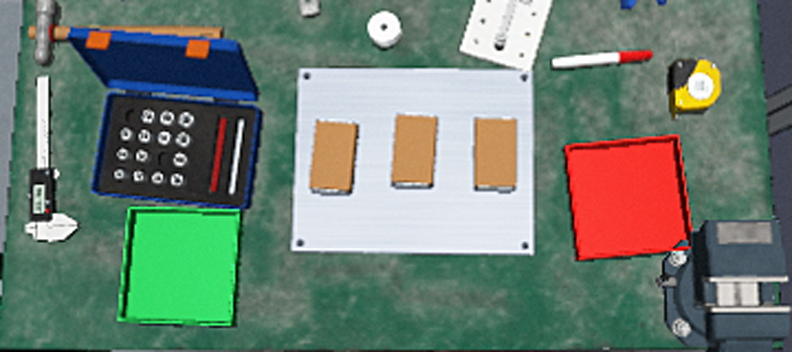

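```bash
cat >> h.py <<'E'
def quat(a): # tool down, tool x axis at world angle a (jaws at a+90deg)
    return np.array([0,np.cos(a/2),np.sin(a/2),0])
blocks={'A':(0.5371,-0.1575,-0.8),'B':(0.5422,-0.0523,-4.4),'C':(0.5346,0.0537,-4.7)} #start poses x,y,deg
def push(k,L=0.056):
    x,y,a=blocks[k]; a=np.radians(a); u=np.array([np.cos(a),np.sin(a),0]); c=np.array([x,y,0.204])
    p=lambda s: c+u*s
    up=np.array([0,0,.055])
    r.move_pose(p(-.075)+up,quat(a)); 
    r.move_straight(p(-.075),.12)
    r.hold(.1); b=r.get_ft_force(); s0=-.075
    log=[]
    def go(s,v,f=None):
        st=r.move_straight(p(s),v,f_stop=f); F=r.get_ft_force()-b; t=r.get_tcp_pos()
        sa=float((t-c)@u); log.append((s,f,st,round(sa+.057,4),round(float(F@u),2),round(float(F[2]),2))); return st,sa
    st,sa=go(-.037,.02,1.9)
    if st:
        go(sa-.004,.05); r.hold(.1); go(sa+.016,.02,5.5)
    go(-.057+L,.03)
    go(-.057+L-.012,.08)
    print(k,'t',round(r.get_t(),2)); [print('  ',l) for l in log]
    r.move_straight(p(-.057+L-.012)+up,.2)
E
python3 - <<'E'
from h import *
x,y,a=blocks['A']; print(r.solve_ik([x-.075,y,.26],quat(np.radians(a))), r.solve_ik([x-.075,y,.26],quat(np.radians(a+180))))
r.gripper_to(.02)
push('A')
snap('top','top1')
E
```

```text
[-4.38499130e-01 -9.87891916e-02  2.13175642e+00 -4.44089210e-16
  1.10862543e+00  1.14625983e+00] [-4.38499130e-01 -9.87891916e-02  2.13175642e+00 -4.44089210e-16
  1.10862543e+00 -1.99533282e+00]
A t 8.32
   (-0.037, 1.9, True, -0.0017, -0.11, -0.44)
   (-0.06272226857065637, None, False, -0.0061, -1.1, -1.5)
   (-0.04272226857065636, 5.5, False, 0.0143, -2.57, -1.11)
   (-0.0010000000000000009, None, False, 0.056, -3.15, -0.52)
   (-0.013000000000000001, None, False, 0.0442, -0.57, -0.89)
```

View pics/top1.png

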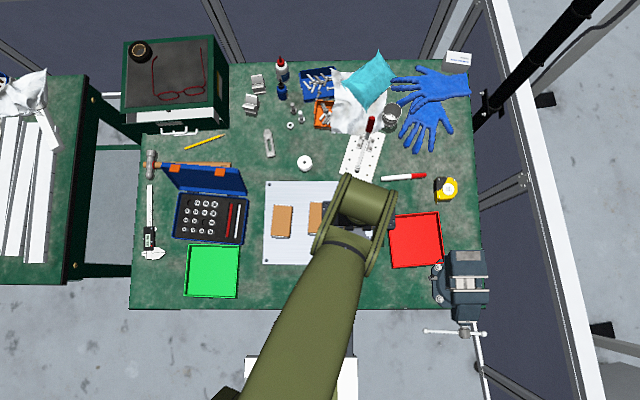

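```bash
sed -i "s/st,sa=go(-.037,.02,1.9)/st,sa=go(-.037,.02,5.5)/; s/r.hold(.1); go(sa+.016,.02,5.5)/r.hold(.1); go(sa+.016,.02,5.5); go(sa+.02,.02)/" h.py
python3 - <<'E'
from h import *
push('B'); push('C')
r.move_straight(r.get_tcp_pos()+[-.06,0.10,.05],.3)
snap('top','top2'); print(r.get_t())
E
```

```text
B t 13.77
   (-0.037, 5.5, False, 0.02, -1.38, -0.81)
   (-0.0010000000000000009, None, False, 0.0561, -0.25, -0.22)
   (-0.013000000000000001, None, False, 0.0437, 0.7, -0.21)
C t 20.13
   (-0.037, 5.5, True, -0.0006, 0.38, 0.79)
   (-0.0616136649198587, None, False, -0.0049, 0.73, -0.71)
   (-0.041613664919858705, 5.5, True, 0.0009, 0.07, -0.46)
   (-0.03761366491985871, None, False, 0.0191, -4.95, -1.76)
   (-0.0010000000000000009, None, False, 0.056, -4.04, -2.01)
   (-0.013000000000000001, None, False, 0.0446, 0.13, -0.22)
21.1833
```

View pics/top2.png

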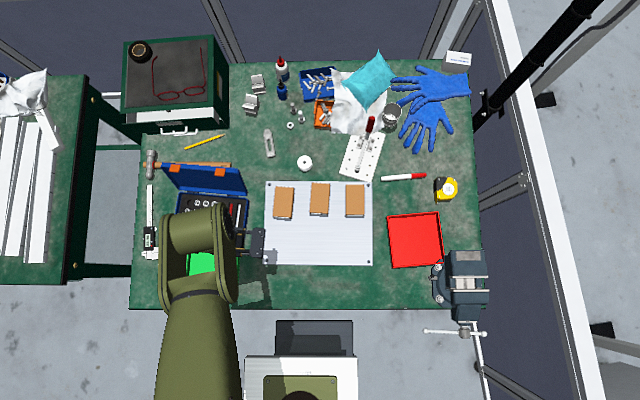

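Run:
```python
from h import *
f=np.load('pics/top2.npz'); m=dict(mtx=f['K'],k1=f['k1'],extrinsics=f['E'])
rects(f['img'],f['d'],m)
def again(k):
    x,y,a=blocks[k]; a=np.radians(a); u=np.array([np.cos(a),np.sin(a),0]); c=np.array([x,y,0.204]); up=np.array([0,0,.05])
    r.move_pose(c+u*-.011+up,quat(a)); r.move_straight(c+u*-.011,.15); r.hold(.25); b=r.get_ft_force()
    for s,ff in((.004,5.5),(.006,None)):
        st=r.move_straight(c+u*s,.012,f_stop=ff); F=r.get_ft_force()-b
        print(k,s,st,round(float((r.get_tcp_pos()-c)@u),4),F.round(2))
    r.move_straight(c+u*-.011,.08); print((r.get_ft_force()-b).round(2)); r.move_straight(c+u*-.011+up,.25)
again('C'); again('A'); 
print(r.get_t())
```

```text
block px [319. 198.] ctr [ 0.5996 -0.0568] size [0.052 0.087] ang 85.6 z 0.035 530
block px [355. 199.] ctr [ 0.594  -0.1585] size [0.049 0.086] ang 89.1 z 0.0352 537
block px [283. 202.] ctr [0.5895 0.0496] size [0.052 0.087] ang 85.2 z 0.0351 543
green px [201. 263.] ctr [0.4166 0.2939] size [0.062 0.078] ang 9.3 z 0.0032 474
red px [417. 239.] ctr [ 0.4788 -0.3298] size [0.149 0.149] ang 4.5 z 0.004 2128
C 0.004 True -0.0027 [0.84 0.38 0.14]
C 0.006 False 0.0053 [-4.55  0.77 -1.87]
[0.05 0.75 0.3 ]
A 0.004 False 0.0039 [-3.89  0.78 -0.76]
A 0.006 False 0.0063 [-3.67  0.26 -0.78]
[-0.27 -0.48  0.63]
28.9417
```

Repeat pushes agree: B resists least (about 0.3–1 N), A is in the middle (about 3.5 N, never tripped 5.5 N), and C resists most (tripped 5.5 N every time). So B goes in the red tray, C goes in the green tray, and A stays on the plate. Before moving, I'll check clearance around the trays.

Run:
```python
from h import *
f=np.load('pics/top0.npz'); P=cloud(f['d'],f['K'],f['k1'],f['E']); z=P[...,2]
for nm,(x0,x1,y0,y1) in {'red':(.34,.62,-.52,-.22),'green':(.28,.62,.13,.40)}.items():
    s=(P[...,0]>x0)&(P[...,0]<x1)&(P[...,1]>y0)&(P[...,1]<y1)&(z>.032)&(f['d']>0); q=P[s]
    for zl in(.032,.06,.085):
        w=q[q[:,2]>zl]; print(nm,zl,len(w), w.min(0).round(3) if len(w) else '',w.max(0).round(3) if len(w) else '')
for n,p,aa in(('B',[.6,-.057,.201],[-4.4]),('red',[.484,-.322,.2],[-85.3,94.7,4.7]),('C',[.596,.049,.201],[-4.7]),('green',[.39,.256,.2],[-2,])):
    for a in aa: q=r.solve_ik(p,quat(np.radians(a))); print(n,a,None if q is None else q.round(2))
```

```text
red 0.032 1622 [ 0.341 -0.49   0.032] [ 0.619 -0.357  0.128]
red 0.06 1501 [ 0.341 -0.49   0.06 ] [ 0.442 -0.357  0.128]
red 0.085 1120 [ 0.341 -0.49   0.085] [ 0.442 -0.399  0.128]
green 0.032 341 [0.467 0.149 0.032] [0.62  0.374 0.088]
green 0.06 7 [0.615 0.15  0.066] [0.619 0.153 0.088]
green 0.085 1 [0.619 0.151 0.088] [0.619 0.151 0.088]
B -4.4 [-0.18  0.23  1.9  -0.    1.01  1.46]
red -85.3 [-0.68  0.19  1.95 -0.    1.    2.38]
red 94.7 [-0.68  0.19  1.95 -0.    1.   -0.76]
red 4.7 [-0.68  0.19  1.95 -0.    1.    0.81]
C -4.7 [-0.01  0.22  1.91 -0.    1.01  1.65]
green -2 [ 0.47 -0.06  2.21 -0.    0.99  2.07]
```

```bash
cat >> h.py <<'E'
def pick(x,y,a):
    q=quat(np.radians(a))
    r.move_pose([x,y,.27],q); r.move_straight([x,y,.2015],.12)
    r.gripper_to(0.05); print('gap',r.get_finger_gap(),'F',r.get_ft_force().round(1),r.get_t())
def place(x,y,a):
    p=r.get_tcp_pos(); b=r.get_ft_force()
    r.move_straight([p[0],p[1],.24],.08); print('gap',round(r.get_finger_gap(),4),'dFz',(r.get_ft_force()-b).round(1))
    r.move_straight([p[0],p[1],.32],.2)
    r.move_straight([x,y,.32],.2,rotation=quat(np.radians(a)))
    print('carried gap',round(r.get_finger_gap(),4),r.get_t())
    r.move_straight([x,y,.215],.12)
    s=r.move_straight([x,y,.1965],.02,f_stop=5); print('touch',s,r.get_tcp_pos().round(4),r.get_ft_force().round(1))
E
python3 - <<'E'
from h import *
r.gripper_to(.075)
pick(.5996,-.0568,-4.4)
place(.484,-.321,-85.3)
print(r.get_t()); snap('scene','s3'); snap('wrist','w3')
E
```

```text
gap 0.05458826470905555 F [-0.1  0.6  1.8] 31.7417
gap 0.0544 dFz [ -0.   -0.4 -11.3]
carried gap 0.0549 34.5167
touch True [ 0.4839 -0.321   0.1979] [ 0.6 -1.2  6.8]
36.3333
```

Run:
```python
from h import *
r.gripper_to(.075)
p=r.get_tcp_pos(); r.move_straight([p[0],p[1],.30],.15)
blk=blocks['C']; a=np.radians(blk[2]); s=.0615
pick(blk[0]+np.cos(a)*s,blk[1]+np.sin(a)*s,blk[2])
place(.386,.256,-2)
r.gripper_to(.075)
p=r.get_tcp_pos(); r.move_straight([p[0],p[1],.30],.15)
r.move_pose([.36,-.02,.45],quat(0))
snap('top','top4');snap('scene','s4'); print(r.get_t())
```

```text
gap 0.055202002507611786 F [0.7 2.9 2.1] 40.525
gap 0.0545 dFz [ -0.6  -2.4 -10.5]
carried gap 0.0549 43.3333
touch True [0.3858 0.2559 0.1981] [-0.6 -1.7  6.6]
47.8833
```

View pics/top4.png

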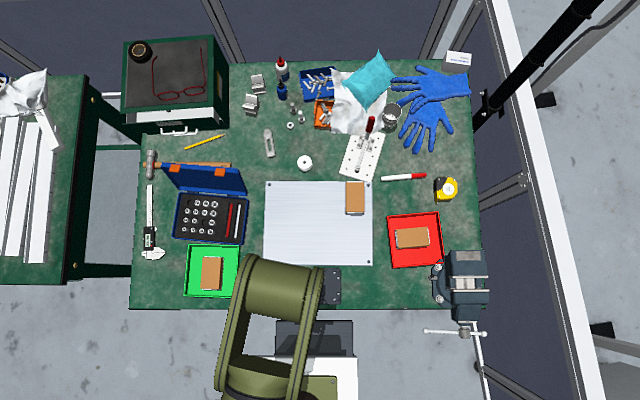

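View pics/s4.png

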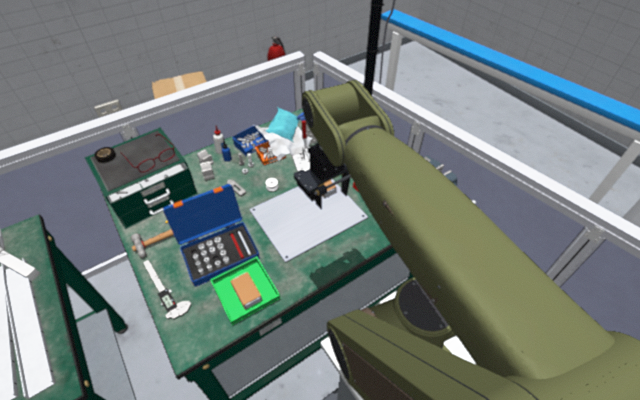

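Run:
```python
from h import *
f=np.load('pics/top4.npz'); m=dict(mtx=f['K'],k1=f['k1'],extrinsics=f['E'])
o,P=rects(f['img'],f['d'],m)
g=np.load('pics/top0.npz')
```

```text
block px [354. 197.] ctr [ 0.6018 -0.1587] size [0.05  0.089] ang 89.1 z 0.0352 523
block px [412. 237.] ctr [ 0.4845 -0.3208] size [0.054 0.087] ang 4.8 z 0.0308 580
block px [211. 273.] ctr [0.3866 0.2543] size [0.055 0.088] ang 88.0 z 0.0305 606
green px [212. 271.] ctr [0.3912 0.2559] size [0.151 0.145] ang 87.6 z 0.0035 1549
red px [416. 240.] ctr [ 0.479  -0.3303] size [0.149 0.15 ] ang 4.6 z 0.0041 1725
```

The top view shows a block lying flat in the red tray at (412,237), one in the green tray at (211,273), and A on the plate at (354,197). The tape measure, marker and pulley look to be where they were at the start, so I'm handing in.

```bash
python3 -c "
from h import *
r.hand_in(); print(r.get_t())"
```

```text
the job is handed in; nothing more can be done
the job is handed in; nothing more can be done
```

The job is handed in: the easiest-sliding block is in the red tray, the one that resists most is in the green tray, and the middle one is still on the plate. The robot's clock read 47.9 s at my last check, just before handing in (limit 72 s). No verdict is reported, so the points below are my own checks.

- **Feeling the blocks:** I pushed each block about 55 mm across the plate with the part-open fingers against its end.

| Block (place in row) | Resistance | Where it went |
|---|---|---|
| Centre | about 0.3–1.4 N | red tray |
| Right (robot's right) | about 2.6–3.9 N, never reached the 5.5 N stop | stayed on the plate |
| Left | reached the 5.5 N stop every time; 4–5 N left once the push stopped | green tray |

- **Doubtful reading:** the force sensor drifted by about 0.5–1 N. The first 1.9 N stop on the right block came with almost no force showing afterwards. I therefore pushed the right and left blocks again, and the ranking came out the same.
- **Placing:** both blocks were lowered until they touched the tray floor, then released. In the last top view they lie flat, with their tops about 31 mm above the bench, and within about 10 mm of the tray centres.
- **Other things on the bench:** the right block lies flat on the plate and was only ever pushed. I compared the tape measure, marker and pulley by eye only, and they look unmoved.

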